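# Open the carver's locked chisel case

### The arm

A 6-joint arm with a two-finger parallel gripper is mounted at the origin on the work surface. World frame = base frame: x ahead of the robot, y to its left, z up, the work surface at z = 0. Lengths are in m, angles in rad, forces in N, time in s.
With the tool pointing down it reaches from about 0.4 to 0.925 m from the base axis. Payload 12.5 kg.
Tool frame: the origin (TCP) lies midway between the tips of the shut fingers; the grasp point (between the pads) lies 19 mm behind it; z points along the fingers, y is the line along which they close (so a half turn about z gives the same grasp; the last joint's range is limited). The gripper opens to 95 mm and grips with 3 to 60 N. Pads are 20 mm wide; open, the fingers measure 119 mm over their backs; the gripper's body (75 mm by 180 mm) begins 59 mm behind the grasp point.
Start: joints at [1.069, 0.491, 1.559, -0, 1.092, -0.106], TCP at [0.241, 0.577, 0.215] pointing down, gripper open.
Joint ranges: [-3.1, 3.1], [-0.84, 2.19], [0.05, 2.79], [-1.13, 4.28], [0.06, 2.93], [-2.69, 2.69]. Speed limits (rad/s): [2.22, 2.22, 2.79, 3.14, 3.14, 3.14].

### API

Orientations are given as a unit quaternion [x, y, z, w].
In Python, from station import r gives the robot as it stands. Calls block until the motion is done:
- r.move_to(position, orientation): joint-space move of the TCP to a pose.
- r.servo_line(position, feed=0.15, rotation=None): straight line of the TCP; rotation=None keeps the orientation; feed is the mean speed in m/s.
- r.move_j(angles): joint-space move.
- r.gripper_to(opening, f_grip=None): finger opening in m; f_grip is the grip in N (None keeps the last); returns when the fingers have stopped.
- r.sleep(seconds).
- r.solve_ik(position, orientation): joint angles nearest the present ones, or None.
- r.sense(): the state.
- r.snapshot(name): name is "scene" or "top"; returns a dict with "color" (384x512x3 uint8, red, green, blue), "fx", "fy", "cx", "cy" (pixels), "xyz" and "rotation" of the camera in the world. Camera axes: x right, y down, z forward; pixel columns grow to the right and rows downward; lengths in m; the calibration is good to about 2 mm. A picture is of the moment at which its call begins. There is no depth.
A pose or a line that the arm cannot do raises r.MotionError and nothing moves.
- r.sign_off(): hands the job in; it is judged then, once.
Trained networks look in the newest picture that a camera, given by its name, has taken for a name from the list of things; names that differ only in an ending like _2 or _b are one class to them, and where a whole thing is asked for, a point or a joint stands for the part that bears it (a point fixed in the world has none). Each returns a list of dicts, best first, with "conf" (0 to 1); they miss things now and then, are a little off and sometimes report something else, mostly with a low value. They report only what shows in the picture. A call takes as long as a camera call.
- r.silhouettes(label, camera): "mask" (384x512 bool, what is visible of it) and "point" ([column, row] in pixels, amid what is visible of it).
The state is a dict: "clock": time; "q": joint angles; "joint_velocities": joint speeds; "joint_torque": joint torques, N m; "tcp_pos": TCP position; "tcp_rot": TCP orientation; "contact_force": force on the tool from outside, world axes, zero at the start; "wrist_torque": the same for the moment, N m; "opening": finger opening in m; "grasp_force": force on a finger pad.
Only numpy, scipy, OpenCV 4.12 (cv2) and the standard library are available. Lean on these libraries where they do the work, as an engineer would, in place of code of your own. Each camera call takes 0.05 s, during which the arm holds its last target. There are 200 camera calls.

### The job

Open the chisel case for the stone carver: slide the orange transport lock all the way to its end stop, then swing the steel latch lever with the blue peg off the lid as far as it will go, and then raise the yellow lid until it stands upright and leave it standing open. Leave the stone on the case's front ledge and everything else on the bench where it is.

Things in the scene. Friction and masses are not known exactly. Their poses are not given: they have to be found in the camera images.
- case: Black chisel case fixed to the bench: an open box 150 (x) by 300 (y) by 90 mm high, with a ledge along its front (-x) side 60 mm deep (local x -135 to -75 mm), 300 mm long, top 82 mm above the bench. Origin on the bench under the centre of the 150 x 300 box; x points away from the ledge to the lid's hinge, y along the ledge, z up.
- lock (a joint): Transport lock: orange block 28 (x) by 22 (y) by 52 mm high that slides along the ledge in the case's +y direction, with about 2.5 N of friction. 0 = locked (block centre at local x -105, y -50 mm), 0.06 m = end stop, unlocked (local y +10 mm). Near 0 it stands in the way of the latch lever. It may start up to 20 mm along.
- lock_top (a point): Centre of the orange block's top face, 140 mm above the bench, moves with the block.
- latch (a joint): Steel latch lever (bar 80 x 16 x 8 mm, top 109 mm above the bench) on a vertical pivot on the ledge. At 0 it points 0.56 rad from the case's +y towards +x, its tip over the lid, holding it down. Growing values (rad) swing it anticlockwise from above, tip to the case's -x; lid free from 0.4, stop at 1.0. The lock blocks it until slid away. Stays where left; starts at 0 to 0.08.
- latch_peg_top (a point): Top centre of the upright blue peg (14 mm diameter, 38 mm high, top 146 mm above the bench) on the latch lever, 72 mm from the pivot.
- latch_pivot (a point): Pivot of the latch lever on the top of the bar, at the case's local x -105, y -100 mm, 108 mm above the bench.
- lid (a joint): Yellow lid, 150 (x) by 300 (y) by 8 mm, 0.4 kg, underside 90 mm above the bench, hinged along the case's far (+x) edge. 0 = shut, 1.57 rad = upright, stop at 1.75. A stiff hinge: it stays at any angle where it is left.
- lid_handle (a point): Middle of the lid's handle: a round steel bar 12 mm thick, 80 mm long, parallel to the case's y, on two end posts, its centre line 35 mm above the lid's top face, 120 mm from the hinge along the lid and 70 mm to +y of the lid's middle (local x -45, y 70, 133 mm above the bench when shut). Moves with the lid.
- lid_hinge (a point): Middle of the lid's hinge axis (local x 75, y 0, 90 mm above the bench).
- rubbing_stone: Loose reddish rubbing stone, 32 by 50 by 16 mm, lying on the ledge near its +y end. Origin under its centre. To be left alone.
- tape_measure: Loose yellow tape measure, 70 by 36 by 64 mm, on the bench beside the case's -y end. To be left alone.
- mallet: Loose wooden carver's mallet standing on its head, 112 mm across, 205 mm high. To be left alone.
- chisel: Loose steel chisel, 205 mm long, 15 mm thick, lying on the bench beside the case's +y end. To be left alone.
- brush: Loose dust brush lying on the bench. To be left alone.
- stone_sample: Loose pale stone block, 90 by 70 by 50 mm. To be left alone.
- mug: Loose blue mug, 76 mm across, 90 mm high. To be left alone.

How it is judged:
By the outcome, as a careful person would: the job done as asked, in the order asked, and still so for the second after the job is handed in, with the robot touching nothing.
It also fails if it takes over 56 s, if anything falls off the work surface, if the arm or the gripper's body presses on something with over 40 N, if the wrist force passes 120 N, or if a joint passes its speed limit or range.

## Working session

There is one attempt and no reset: what is moved stays moved. The work goes in short steps, each a Python script; the robot and the scene stay as the last script left them, time stands still between calls to the robot, and variables do not carry over. Pictures are saved under pics/ and viewed, at most 10 in all, crops included, and the job is handed in when it is done.

```bash
ls; mkdir -p pics; cat > h.py <<'E'
import numpy as np, cv2
from station import r
def P(s,p):
    R=np.array(s["rotation"]);
    if R.shape!=(3,3):
        from scipy.spatial.transform import Rotation as Ro; R=Ro.from_quat(R).as_matrix()
    d=R@np.array([(p[0]-s["cx"])/s["fx"],(p[1]-s["cy"])/s["fy"],1]); return np.array(s["xyz"]),d/np.linalg.norm(d)
def tri(a,b):
    (o1,d1),(o2,d2)=a,b
    A=np.stack([d1,-d2],1); t=np.linalg.lstsq(A,o2-o1,rcond=None)[0]
    p,q=o1+t[0]*d1,o2+t[1]*d2
    return (p+q)/2,np.linalg.norm(p-q)
def atz(a,z): o,d=a; return o+d*(z-o[2])/d[2]
def proj(s,X):
    R=np.array(s["rotation"])
    if R.shape!=(3,3):
        from scipy.spatial.transform import Rotation as Ro; R=Ro.from_quat(R).as_matrix()
    c=(np.atleast_2d(X)-np.array(s["xyz"]))@R
    return np.c_[s["fx"]*c[:,0]/c[:,2]+s["cx"],s["fy"]*c[:,1]/c[:,2]+s["cy"]]
def save(s,n): cv2.imwrite("pics/"+n,s["color"][:,:,::-1])
E
python3 - <<'E'
from h import *
for c in ("scene","top"):
    s=r.snapshot(c); save(s,c+"0.png"); print(c,s["fx"],s["xyz"],np.round(s["rotation"],3).tolist())
    for n in ["case","lock","lock_top","latch","latch_peg_top","latch_pivot","lid","lid_handle","lid_hinge","rubbing_stone","tape_measure","mallet","chisel","brush","stone_sample","mug"]:
        try: print(n,[(round(d["conf"],2),np.round(d["point"]).tolist(),int(d["mask"].sum())) for d in r.silhouettes(n,c)[:2]])
        except Exception as e: print(n,e)
E
```

```text
pics
scene 405.9775894845824 [ 1.48980092 -0.25267021  1.0117283 ] [0.724, 0.558, -0.244, -0.323]
case [(0.75, [236.0, 201.0], 2966), (0.72, [234.0, 210.0], 5592)]
lock [(0.48, [214.0, 178.0], 79)]
lock_top [(0.55, [234.0, 209.0], 5694)]
latch [(0.46, [215.0, 188.0], 140)]
latch_peg_top [(0.71, [212.0, 185.0], 162)]
latch_pivot [(0.53, [210.0, 188.0], 168)]
lid [(0.93, [239.0, 204.0], 3071)]
lid_handle [(0.87, [236.0, 205.0], 3125), (0.33, [206.0, 189.0], 113)]
lid_hinge [(0.93, [238.0, 205.0], 3091), (0.38, [170.0, 227.0], 293)]
rubbing_stone [(0.74, [171.0, 226.0], 334), (0.48, [260.0, 176.0], 46)]
tape_measure [(0.57, [170.0, 230.0], 333)]
mallet [(0.85, [379.0, 201.0], 1244)]
chisel [(0.78, [296.0, 220.0], 211), (0.45, [234.0, 206.0], 5752)]
brush [(0.6, [131.0, 217.0], 463)]
stone_sample [(0.76, [350.0, 174.0], 554)]
mug [(0.81, [127.0, 247.0], 891), (0.71, [239.0, 206.0], 3049)]
top 442.40063113324334 [ 0.30306136 -0.01680121  1.2944703 ] [-0.703, 0.706, -0.059, 0.065]
case [(0.85, [274.0, 197.0], 8262), (0.2, [111.0, 165.0], 1347)]
lock []
lock_top [(0.64, [292.0, 219.0], 101)]
latch [(0.74, [300.0, 211.0], 227)]
latch_peg_top [(0.46, [302.0, 210.0], 204)]
latch_pivot [(0.56, [302.0, 214.0], 209), (0.37, [276.0, 196.0], 8193)]
lid [(0.73, [353.0, 196.0], 444), (0.7, [275.0, 186.0], 5702)]
lid_handle [(0.73, [274.0, 185.0], 5613)]
lid_hinge [(0.73, [274.0, 181.0], 5590)]
rubbing_stone [(0.51, [233.0, 227.0], 213)]
tape_measure [(0.61, [352.0, 196.0], 429)]
mallet [(0.88, [111.0, 166.0], 1349), (0.62, [275.0, 184.0], 5761)]
chisel [(0.96, [206.0, 186.0], 485)]
brush [(0.92, [392.0, 222.0], 698)]
stone_sample [(0.6, [108.0, 230.0], 966), (0.53, [274.0, 183.0], 5891)]
mug [(0.69, [401.0, 166.0], 883)]
```

View pics/scene0.png

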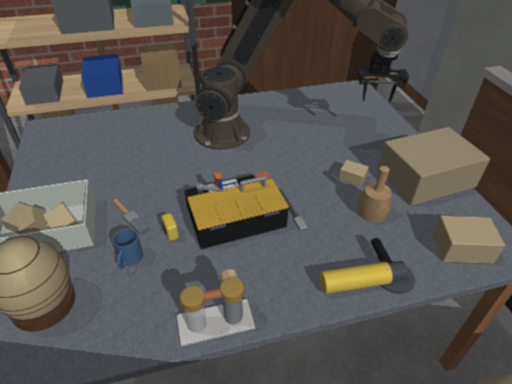

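View pics/top0.png

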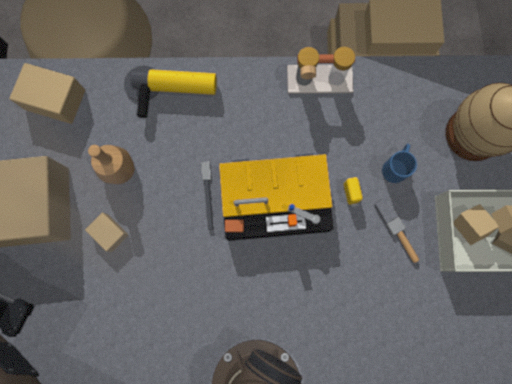

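The scene view shows the case with its yellow lid at about (239,205), the lock near (217,178) and the blue peg near (223,184). In the top view the lid is at (275,186), the orange lock (292,220), peg (292,209), pivot (316,220), handle (251,202), stone (234,226) and tape (353,190).

```bash
cat > m.py <<'E'
from h import *
from scipy.optimize import least_squares
S={c:r.snapshot(c) for c in("scene","top")}
roi={"scene":(180,150,300,250),"top":(205,140,345,250)}
def mask(c,lo,hi):
    hsv=cv2.cvtColor(S[c]["color"],cv2.COLOR_RGB2HSV); m=cv2.inRange(hsv,lo,hi)
    z=np.zeros_like(m); a,b,d,e=roi[c]; z[b:e,a:d]=m[b:e,a:d]; return z
col={"yellow":((20,150,80),(32,255,255)),"orange":((4,190,140),(14,255,255)),"blue":((105,120,60),(125,255,255))}
def comps(c,k):
    n,l,st,ce=cv2.connectedComponentsWithStats(mask(c,*col[k])); return sorted([(int(st[i,4]),np.round(ce[i],1).tolist(),st[i,:4].tolist()) for i in range(1,n)],reverse=True)[:3]
E
python3 - <<'E'
from m import *
for c in S:
    for k in col: print(c,k,comps(c,k))
    for n,i in (("lid",0),):
        m=cv2.morphologyEx(mask(c,*col["yellow"]),cv2.MORPH_CLOSE,np.ones((7,7)))
        cn=max(cv2.findContours(m,0,2)[0],key=cv2.contourArea)
        h=cv2.convexHull(cn)
        q=cv2.approxPolyN(h,4).reshape(-1,2); print(c,q.tolist(),cv2.contourArea(cn))
        for p in q: print(np.round(atz(P(S[c],p),.098),4))
    a,b,d,e=roi[c]; cv2.imwrite(f"pics/{c}z.png",cv2.resize(S[c]["color"][b:e,a:d,::-1],None,fx=5,fy=5,interpolation=2))
E
```

```text
scene yellow [(2924, [235.1, 204.0], [187, 179, 101, 51])]
scene orange [(1, [218.0, 174.0], [218, 174, 1, 1]), (1, [216.0, 174.0], [216, 174, 1, 1])]
scene blue [(26, [219.9, 183.6], [218, 179, 4, 10])]
scene [[289, 207], [198, 230], [186, 196], [271, 178]] 2863.0
[0.6142 0.1017 0.098 ]
[ 0.6402 -0.1976  0.098 ]
[ 0.4795 -0.2122  0.098 ]
[0.4609 0.0868 0.098 ]
top yellow [(5539, [275.4, 184.7], [220, 154, 112, 63]), (4, [344.0, 184.5], [344, 183, 1, 4])]
top orange [(77, [292.0, 219.5], [288, 214, 9, 12])]
top blue [(17, [291.4, 207.1], [290, 205, 4, 5])]
top [[332, 207], [223, 217], [219, 163], [325, 154]] 5580.0
[ 0.4833 -0.2107  0.098 ]
[0.4571 0.0869 0.098 ]
[0.6087 0.0996 0.098 ]
[ 0.6329 -0.1961  0.098 ]
```

View pics/topz.png

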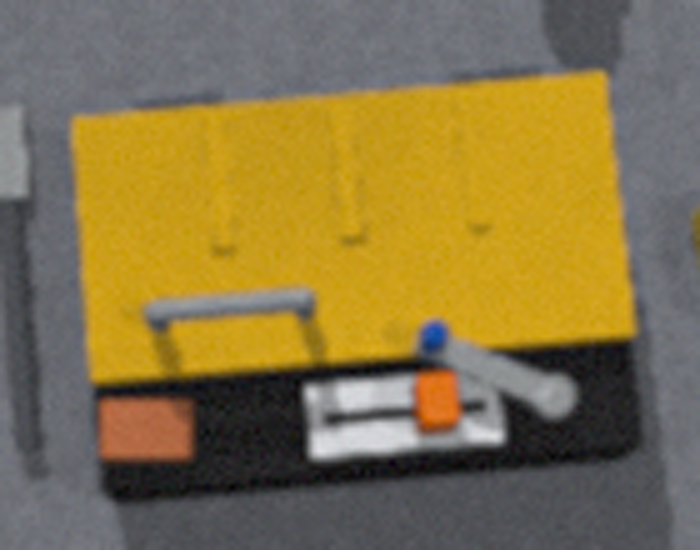

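View pics/scenez.png

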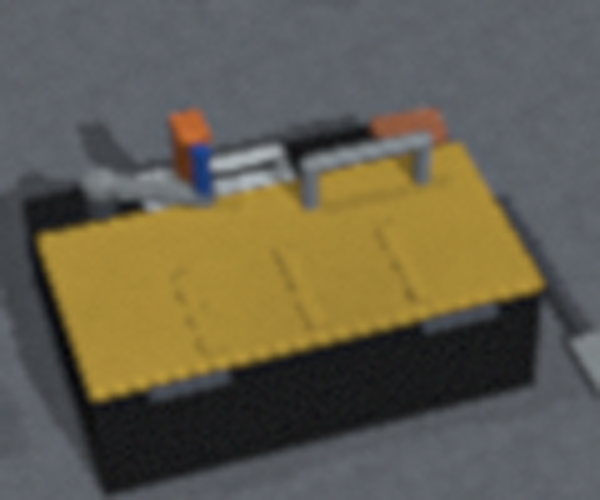

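The crops show the lock at roughly (437,393) in the top crop and (188,115) in the scene crop, with the peg right next to it. The lid corners, handle ends and pivot are all sharp enough to fit the case pose.

```bash
cat > fit.py <<'E'
from m import *
def tp(u,v): return np.array([205+(u+.5)/5-.5,140+(v+.5)/5-.5])
def sp(u,v): return np.array([180+(u+.5)/5-.5,150+(v+.5)/5-.5])
L=[((75,150),tp(72,117),None),((75,-150),tp(607,71),None),((-75,-150),tp(636,337),sp(37,235)),((-75,150),tp(92,383),sp(460,142))]
def W(p,X): c,s=np.cos(p[2]),np.sin(p[2]); X=np.asarray(X,float); return np.array([p[0]+c*X[0]-s*X[1],p[1]+s*X[0]+c*X[1],X[2]])
def res(p):
    o=[]
    for (x,y),a,b in L:
        X=W(p,(x/1e3,y/1e3,p[3]))
        o+=list(proj(S["top"],X)[0]-a)
        if b is not None:o+=list(proj(S["scene"],X)[0]-b)
    for y,a,b in ((.110,tp(155,312),sp(425,143)),(.030,tp(306,298),sp(310,162))):
        X=W(p,(-.045,y,p[4])); o+=list(proj(S["top"],X)[0]-a)+list(proj(S["scene"],X)[0]-b)
    return o
E
python3 - <<'E'
from fit import *
f=least_squares(res,[.546,-.055,.083,.098,.133],loss="soft_l1"); p=f.x; print(np.round(p,4)); print(np.round(res(p),1))
np.save("p.npy",p)
def loc(X): c,s=np.cos(p[2]),np.sin(p[2]); d=X-np.array([p[0],p[1],0]); return np.round([c*d[0]+s*d[1],-s*d[0]+c*d[1],d[2]],4)
for n,a,b in (("lock",tp(437,391),sp(188,114)),("peg",tp(433,331),sp(202,147))):
    X,e=tri(P(S["top"],a),P(S["scene"],b)); print(n,X.round(4),round(e,4),loc(X))
print("at z", loc(atz(P(S["top"],tp(437,391)),.14)), loc(atz(P(S["top"],tp(433,331)),.146)), "stone",loc(atz(P(S["top"],tp(147,428)),.098)))
from scipy.spatial.transform import Rotation as Ro
s=r.sense(); print(Ro.from_quat(s["tcp_rot"]).as_matrix().round(2), s["clock"],s["opening"])
for sg in(1,-1):
    yv=sg*np.array([np.cos(p[2]),np.sin(p[2]),0]); z=np.array([0,0,-1.]); R=np.stack([np.cross(yv,z),yv,z],1); q=Ro.from_matrix(R).as_quat()
    print(sg,q.round(4))
    for X in((-.105,-.1,.2),(-.105,-.1,.118),(-.03,-.035,.118),(-.13,-.035,.118),(-.045,.07,.114),(.0,.07,.2),(.118,.07,.19),(.118,.07,.3)):
        a=r.solve_ik(W(p,X),q); print(X,None if a is None else np.round(a,2))
E
```

```text
[ 0.5465 -0.0551  0.0786  0.0973  0.1337]
[-0.2 -0.2 -0.1  0.2  0.1 -0.  -0.3  0.3 -0.6 -0.2 -0.2 -0.1 -0.1 -0.2
 -0.7 -0.6 -0.4  0.2 -0.4  0.6]
lock [ 0.4475 -0.0978  0.1501] 0.0008 [-0.1021 -0.0348  0.1501]
peg [ 0.4796 -0.0956  0.1473] 0.0007 [-0.0698 -0.0352  0.1473]
at z [-0.1008 -0.0352  0.14  ] [-0.0697 -0.0356  0.146 ] stone [-0.1028  0.1203  0.098 ]
[[-0.92  0.39  0.  ]
 [ 0.39  0.92  0.  ]
 [-0.    0.   -1.  ]] 1.9 0.09518193309464809
1 [0.6788 0.7343 0.     0.    ]
(-0.105, -0.1, 0.2) [-0.49  0.3   1.93 -0.    0.91 -0.56]
(-0.105, -0.1, 0.118) [-0.49  0.42  2.02 -0.    0.7  -0.56]
(-0.03, -0.035, 0.118) [-0.3   0.48  1.9  -0.    0.76 -0.38]
(-0.13, -0.035, 0.118) [-0.39  0.37  2.12 -0.    0.65 -0.47]
(-0.045, 0.07, 0.114) [-0.11  0.45  1.98 -0.    0.71 -0.19]
(0.0, 0.07, 0.2) [-0.09  0.39  1.78 -0.    0.97 -0.17]
(0.118, 0.07, 0.19) [-0.06  0.56  1.5  -0.    1.08 -0.14]
(0.118, 0.07, 0.3) [-0.06  0.48  1.35 -0.    1.31 -0.14]
-1 [ 0.7343 -0.6788  0.     -0.    ]
(-0.105, -0.1, 0.2) [-0.49  0.3   1.93 -0.    0.91  2.58]
(-0.105, -0.1, 0.118) [-0.49  0.42  2.02 -0.    0.7   2.58]
(-0.03, -0.035, 0.118) None
(-0.13, -0.035, 0.118) [-0.39  0.37  2.12 -0.    0.65  2.68]
(-0.045, 0.07, 0.114) None
(0.0, 0.07, 0.2) None
(0.118, 0.07, 0.19) None
(0.118, 0.07, 0.3) None
```

```bash
cat > mv.py <<'E'
from h import *
p=np.load("p.npy"); Q=[0.6787,0.7344,0,0]
from scipy.spatial.transform import Rotation as Ro
_y=np.array([np.cos(p[2]),np.sin(p[2]),0]); Q=Ro.from_matrix(np.stack([np.cross(_y,[0,0,-1.]),_y,[0,0,-1.]],1)).as_quat()
def W(X): c,s=np.cos(p[2]),np.sin(p[2]); return np.array([p[0]+c*X[0]-s*X[1],p[1]+s*X[0]+c*X[1],X[2]])
def loc(X): return np.array([*(Ro.from_euler("z",-p[2]).apply(np.array(X)-[p[0],p[1],0]))])
def F(): return Ro.from_euler("z",-p[2]).apply(r.sense()["contact_force"])
def line(X,feed=.15): r.servo_line(W(X),feed=feed)
def st(n=""): s=r.sense(); print(n,round(s["clock"],2),loc(s["tcp_pos"]).round(4),F().round(1),round(s["opening"],4))
E
python3 - <<'E'
from mv import *
s=r.sense(); t=s["tcp_pos"]; r.servo_line([t[0]+.05,t[1]-.05,.3],feed=.3)
r.gripper_to(0.0)
r.move_to(W((-.106,-.078,.2)),Q); st("above")
line((-.106,-.078,.119)); st("down")
f0=F()
y=-.078
while y<.02:
    y+=.004 if y<-.022 else .002
    line((-.106,y,.119),.06); f=F()-f0
    print(round(y,3),f.round(1))
    if abs(f[1])>14: break
st()
line((-.106,y-.02,.119)); line((-.106,y-.02,.2),.2); st()
import m
save(m.S["top"],"a.png"); print(m.comps("top","orange"),m.comps("scene","orange"))
E
```

```text
above 6.39 [-0.1057 -0.0775  0.2001] [ 0.7 -0.4 -0.4] 0.0005
down 7.08 [-0.1056 -0.078   0.1195] [ 0. -0. -1.] 0.0006
-0.074 [0.8 0.5 1. ]
-0.07 [ 0.6 -0.2  0.7]
-0.066 [ 0.6 -0.1  0.4]
-0.062 [-0.3  0.2  0.5]
-0.058 [-0.7 -0.7  0.1]
-0.054 [ 1.  -0.7  1.2]
-0.05 [-0.2 -0.8  1. ]
-0.046 [-0.8 -0.2  1.5]
-0.042 [0.3 0.3 2. ]
-0.038 [0.1 0.2 1. ]
-0.034 [-0.5  0.9  1.8]
-0.03 [0.1 0.2 0.6]
-0.026 [-0.6 -0.6  0.7]
-0.022 [ 0.2 -0.3  1.1]
-0.02 [ 0.3 -0.3  1.4]
-0.018 [-0.6 -0.5  1. ]
-0.016 [ 0.  -1.3  2.1]
-0.014 [ 0.6 -1.8  0.3]
-0.012 [-1.9 -7.4  0.8]
-0.01 [ -5.9 -21.2   0.4]
 12.08 [-0.1058 -0.0119  0.1192] [ -5.9 -21.2  -0.6] 0.0002
 12.93 [-0.1064 -0.0294  0.1994] [-0.1  0.6 -0.7] 0.0005
[] [(2, [233.0, 181.5], [233, 181, 1, 2]), (2, [230.5, 183.0], [230, 183, 2, 1]), (1, [230.0, 181.0], [230, 181, 1, 1])]
```

```bash
python3 - <<'E'
from mv import *
line((-.028,-.034,.2)); line((-.028,-.034,.117)); st("down")
f0=F(); x=-.028
while x>-.135:
    x-=.006 if x>-.1 else .002
    line((x,-.034,.117),.08); f=F()-f0
    if x<-.1 or np.abs(f).max()>4: print(round(x,3),f.round(1))
    if abs(f[0])>(14 if x<-.1 else 25): break
st()
line((x+.015,-.034,.117)); line((x+.015,-.034,.2),.2); st()
line((-.045,.07,.2),.2)
import m
a,b,c,d=m.roi["top"]; t=m.S["top"]["color"][b:d,a:c,::-1]; 
import cv2; cv2.imwrite("pics/t2.png",cv2.resize(t,None,fx=4,fy=4)); 
a,b,c,d=m.roi["scene"]; t=m.S["scene"]["color"][b:d,a:c,::-1]; cv2.imwrite("pics/s2.png",cv2.resize(t,None,fx=4,fy=4))
E
```

```text
down 14.39 [-0.0279 -0.0342  0.1177] [-0.1 -0.1  0.4] 0.0002
-0.1 [ 0.2  0.5 -0.1]
-0.102 [ 0.3 -0.2 -0.8]
-0.104 [ 1.2  0.6 -0.5]
-0.106 [ 1.9 -1.1  0.5]
-0.108 [ 1.4 -1.  -0.6]
-0.11 [ 1.   0.3 -0.7]
-0.112 [ 1.2 -0.7 -0.2]
-0.114 [ 1.6 -0.  -1.2]
-0.116 [ 1.4  0.2 -0.5]
-0.118 [ 1.7 -0.6  0.3]
-0.12 [ 6.3  0.8 -1.8]
-0.122 [15.   2.8 -5. ]
 20.14 [-0.1198 -0.0344  0.1174] [14.9  2.7 -4.7] 0.0005
 20.96 [-0.1078 -0.0338  0.1994] [ 0.2  0.8 -0.8] 0.0005
```

View pics/s2.png

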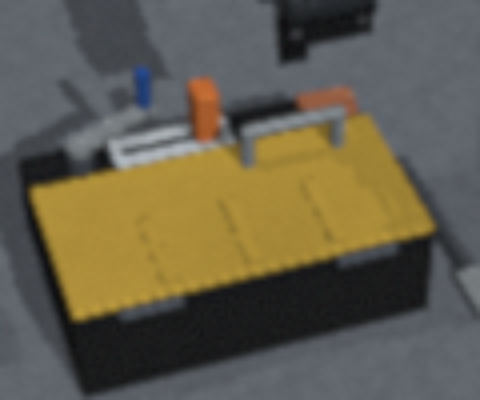

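The scene crop shows the peg swung to (143,88), off the lid, the orange lock slid along to (204,108), and the stone unmoved at (328,100). Next I grip the handle and lift the lid.

```bash
cat >> mv.py <<'E'
def arc(t): return (.075-.12*np.cos(t)+.043*np.sin(t),.07,.09+.12*np.sin(t)+.043*np.cos(t)-.019)
E
python3 - <<'E'
from mv import *
r.gripper_to(.04); line(arc(0)); st("at handle")
r.gripper_to(0,f_grip=25); s=r.sense(); print(s["opening"],s["grasp_force"])
st("grip"); f0=F()
for t in np.arange(.1,1.61,.1):
    line(arc(t),.08); f=F()-f0; print(round(t,2),f.round(1),round(r.sense()["opening"],4))
    if np.abs(f).max()>40: break
st()
for c in("scene","top"):
    s=r.snapshot(c); a=s["color"][100:292,130:386] if c=="scene" else s["color"][100:292,160:416]; cv2.imwrite(f"pics/{c}3.png",cv2.resize(a[:,:,::-1],None,fx=3,fy=3))
E
```

```text
at handle 23.38 [-0.0447  0.0699  0.1145] [0.3 0.6 0.3] 0.0397
0.011460602042168646 24.999782145023346
grip 23.97 [-0.0448  0.07    0.1143] [-0.3  0.9  4.1] 0.0115
0.1 [-0.1 -1.9 -3.7] 0.0115
0.2 [-4.7 -1.9 -1.3] 0.0114
0.3 [-7.1 -1.8  2.3] 0.0113
0.4 [-11.7  -0.8   6. ] 0.0112
0.5 [-15.3  -1.9  12.3] 0.0108
0.6 [-20.2  -1.6  18.6] 0.0114
0.7 [-14.9  -1.2  17.2] 0.0115
0.8 [-9.1  0.  14.7] 0.0117
0.9 [-4.7  0.5  9.2] 0.0113
1.0 [-1.5 -0.3  5.6] 0.0112
1.1 [-0.4  0.3  2. ] 0.0113
1.2 [ 1.7 -0.1 -0.3] 0.011
1.3 [ 3.1 -2.   0.5] 0.012
1.4 [ 2.5 -1.8 -2.3] 0.0112
1.5 [ 2.4 -2.7 -4.3] 0.0114
1.6 [ 3.  -2.6 -3.7] 0.0113
 28.9 [0.1218 0.0699 0.1894] [ 2.7 -1.8  0.4] 0.0113
```

View pics/scene3.png

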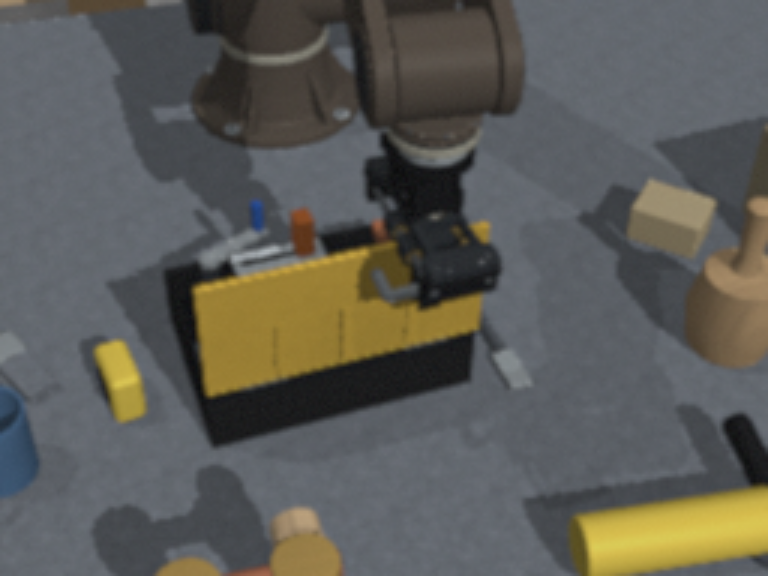

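The scene view shows the lid upright, with the gripper still on the handle at (410,290) and the other things where they were. Now I release, retract and measure the lid angle.

```bash
python3 - <<'E'
from mv import *
r.gripper_to(.026); st("open")
X=arc(1.6); line((X[0],X[1],.245),.08); st(); line((X[0],X[1],.36),.2); line((-.1,.1,.38),.3)
r.move_to(W((-.15,.4,.38)),Q); st()
for c in("scene","top"):
    s=r.snapshot(c); a=s["color"][100:292,130:386] if c=="scene" else s["color"][100:292,160:416]; cv2.imwrite(f"pics/{c}4.png",cv2.resize(a[:,:,::-1],None,fx=3,fy=3))
    o=130 if c=="scene" else 160
    for t in (1.4,1.5,1.57,1.65):
        E=[W((.075-.15*np.cos(t)+h*np.sin(t),y,.09+.15*np.sin(t)+h*np.cos(t))) for y in(-.15,.15) for h in(0,.008)]
        print(c,t,((proj(s,np.array(E))-[o,100]+.5)*3-.5).round(0).tolist())
E
```

```text
open 29.52 [0.1214 0.0701 0.1897] [-0.5 -0.2 -0.2] 0.0257
 30.37 [0.1213 0.07   0.2445] [-1.4  0.1  0.5] 0.0256
 33.16 [-0.1494  0.3994  0.3797] [-0.4 -0.3 -0.5] 0.0262
scene 1.4 [[184.0, 268.0], [185.0, 272.0], [474.0, 204.0], [477.0, 207.0]]
scene 1.5 [[187.0, 276.0], [189.0, 281.0], [480.0, 211.0], [483.0, 216.0]]
scene 1.57 [[190.0, 283.0], [191.0, 288.0], [484.0, 217.0], [487.0, 222.0]]
scene 1.65 [[192.0, 292.0], [194.0, 298.0], [489.0, 225.0], [492.0, 230.0]]
top 1.4 [[527.0, 147.0], [526.0, 138.0], [163.0, 177.0], [162.0, 167.0]]
top 1.5 [[525.0, 129.0], [524.0, 120.0], [162.0, 159.0], [161.0, 149.0]]
top 1.57 [[524.0, 117.0], [523.0, 108.0], [161.0, 146.0], [160.0, 137.0]]
top 1.65 [[522.0, 103.0], [521.0, 94.0], [160.0, 133.0], [159.0, 124.0]]
```

View pics/scene4.png

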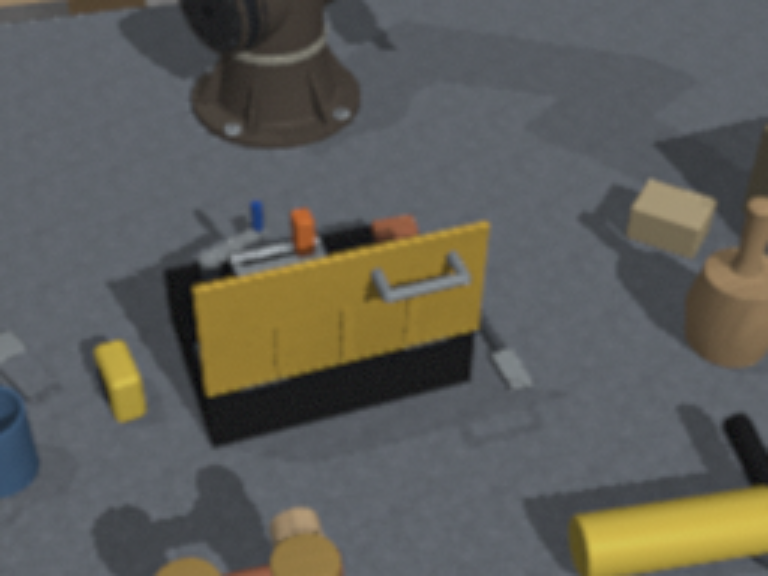

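View pics/top4.png

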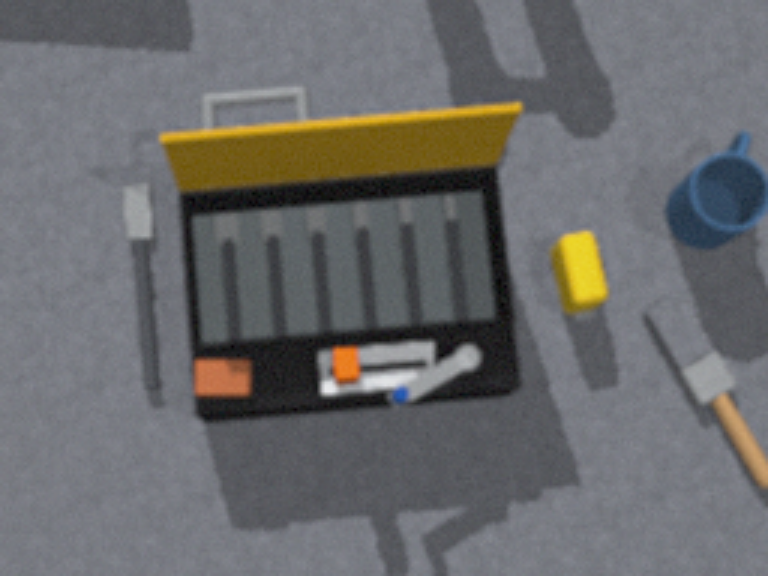

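The top view shows the lid edge from (163,135) to (521,105), so it stands at about 1.59 rad. The lock is at its slot end (345,363), the peg is swung out at (400,394), and the stone is in place.

```bash
python3 -c "
from station import r
print(r.sign_off())"
```

```text
the job is handed in; nothing more can be done
None
```

The case is open and the job is handed in: the lock was pushed to its end stop, then the latch swung to its stop, and the lid stands upright at about 1.59 rad; the stone and everything else in view look undisturbed in the final pictures, at about 33 s on the clock.

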